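# Throw the lift's pawl over with the release bar and wind the parcel down

### The arm

A 7-joint arm with a two-finger parallel gripper is mounted at the origin on the work surface. World frame = base frame: x ahead of the robot, y to its left, z up, the work surface at z = 0. Lengths are in m, angles in rad, forces in N, time in s.
With the tool pointing down it reaches from about 0.4 to 0.925 m from the base axis. Payload 5.6 kg.
Tool frame: the origin (TCP) lies at the very end of the fingers, on their centre line; the grasp point (between the pads) lies robot.grip_depth behind it (robot.grip_depth is the distance from the TCP to the grasp point, in m); z points along the fingers, y is the line along which they close (so a half turn about z gives the same grasp; the last joint's range is limited). The gripper opens to 85 mm and grips with 20 to 120 N. Pads are 22 mm wide; open, the fingers measure 114 mm over their backs; the gripper's body (76 mm by 85 mm) begins 54 mm behind the grasp point. The pads swing forward as they close: fully open they stand 13 mm farther back than shut.
Start: joints at [1.234, 0.468, -0.012, 1.603, 0.006, 1.071, -0.056], TCP at [0.188, -0.622, 0.231] pointing down, gripper open.
Joint ranges: [-2.53, 2.53], [-0.31, 2.02], [-1.57, 1.55], [0.28, 2.44], [-1.29, 4.43], [0.15, 1.84], [-2.92, 2.92]. Speed limits (rad/s): [2.57, 2.57, 3.14, 3.14, 3.14, 3.14, 3.14].

### API

Orientations are given as a unit quaternion [w, x, y, z].
In Python, from rig import robot, snapshot gives the robot as it stands.
- The arm moves only by the tool drive_tool, never from a script. Its argument "series" is a list of rows, each a list of 7 numbers: the turn, a rotation vector about the tool's x, y, z in rad, then the shift along the tool's x, y, z in mm, then the opening, from 0 (shut) to 1 (fully open). A call has 1 to 12 rows; each row is the pose to reach, as a shift and turn from the pose commanded when the call began, along the tool's axes at that moment; what a row does not reach only later rows make up. A row lasts 1/12 s, in which the tool goes at most 41.7 mm and 7.16 degrees, less where a joint would pass 70% of its speed; a pose out of reach is approached as far as the arm can. A call with a gripper value outside its range is refused whole. The fingers move at their own pace and stop on an object; "squeeze" is the grip in N (left out, the last holds). Time passes only in rows, so rows that repeat a pose let the fingers close. It gives the time, the measured TCP pose, the force, the opening and the grip force at its end, in the units of the state.
- robot.observe(): the state, without advancing time (a new reading comes with each control period).
- snapshot(name): name is "scene" or "top" or "wrist"; returns a dict with "pixels" (384x512x3 uint8, red, green, blue), "vertical_fov" (degrees; the focal length in pixels is half the picture's height over the tangent of half this angle, whatever the lens; pixels are square), "cx", "cy" (the principal point, pixels), "T" (4x4, takes a point from camera to world coordinates). Camera axes: x right, y up, looking along -z (the intrinsics and any distortion apply to the point x, -y, -z); pixel columns grow to the right and rows downward; lengths in m; the calibration is good to about 2 mm. A picture is of the moment at which its call begins. There is no depth.
- robot.hand_in(): hands the job in; it is judged then, once.
The state is a dict: "clock": time; "joints": joint angles; "qvel": joint speeds; "effort": joint torques, N m; "ee_pos": TCP position; "tool_rot": TCP orientation; "wrist_force": force on the tool from outside, world axes, zero at the start; "wrist_torque": the same for the moment, N m; "finger_gap": opening from 0.0 (shut) to 1.0 (fully open); "grip_force": force on a finger pad.
Only numpy, scipy, OpenCV 4.12 (cv2) and the standard library are available. Lean on these libraries where they do the work, as an engineer would, in place of code of your own. Each camera call takes 0.05 s, during which the arm holds its last target. There are 200 camera calls.

### The job

The parcel lift is standing raised on its ratchet. Take the red-handled release bar from its rest, flick the yellow pawl up and right over onto its back rest with the bar, without forcing it, and lay the bar back in its rest. Then wind the crank gently clockwise until the platform with its carton bears firmly on the rubber buffers, without forcing it any further, and let go.

Things in the scene. Friction and masses are not known exactly. Their poses are not given: they have to be found in the camera images.
- hoist: the bench parcel lift: grey base plate (310 x 200 x 10 mm), blue gear column (60 x 100 mm, top at z 0.21 m). Origin: on the desk, under the middle of the column. Its operating side faces its own -x; +y is the operator's left, z up. On that side, from the column outwards: ratchet wheel, crank arm, crank knob. Behind the column (+x) is the platform
- wheel (a joint): angle of the steel ratchet wheel (100 mm across, 10 mm thick) and its crank, one piece, about the lift's x axis: 0 at the start, grows clockwise as the operator sees it, which lowers the platform (25 mm per radian). A friction brake holds the wheel wherever it is left, pawl in or out: with the pawl out it needs about 1 to 3 N at the knob to wind down. How far it turns before the platform sits (some 1.7 to 2.0 rad) has to be felt
- crank_axis (a point): point on the wheel's axis at the middle of the knob's length: the knob's centre travels round it on a circle of 75 mm radius in the lift's y-z plane
- crank_grip (a point): centre of the black crank knob: a cylinder 22 mm across and 60 mm long, lying along the lift's x axis, spinning freely on its own spindle, so it can be pinched from above and led round. Its inner end is at the crank arm, 31 mm in front of the wheel. It starts to the operator's left of the axis, a little higher, goes over the top and comes down on the right
- pawl_angle (a joint): angle of the yellow pawl: 0 = its nose is in the teeth and blocks lowering, grows as the nose is lifted; past about 1.7 it falls over by itself away from the wheel onto its back rest at 2.3, where it stays. If let go earlier it drops back in.
- pawl: the yellow flop-over pawl in front of the column, in the plane of the wheel, above it: an arm 12 mm thick (lift's x) reaching 67 mm from its pivot to the operator's left, ending in a nose that points down into the teeth. Origin: on the pivot axis, mid-thickness; the arm runs along its own +y, with its flat underside 7.5 mm below the pivot axis, and it turns about its own x
- pawl_pivot (a point): pivot of the pawl, at the pawl's front face; the pawl turns about the lift's x axis, clockwise for the operator when lifted out. The undercut teeth hold the nose: levering it out pushes the wheel back a little against load and brake and takes 9 to 17 N of lift on the bar at pawl_gap (the bar tilts a little in the fingers); at 0.1 to 0.2 rad it gives way and is light (1 to 2 N). Over 30 N harms it, so meet it slowly
- pawl_gap (a point): middle of the opening under the pawl, between its underside (6.5 mm above this point) and the wheel's teeth (6.5 mm below), at the pawl's front face; 36 mm from the pivot towards the nose; about 9 mm left of it a tooth tip stands up, 25 mm right of it is the pivot boss. The bar goes in here along the lift's +x; the wall of the column is 23 mm behind this point
- bar: the release bar, 175 mm long, 0.14 kg: red handle (110 x 16 mm wide x 18 mm high), then a steel rod 10 mm in diameter, 65 mm long, cut square at the tip. Its x axis points along the rod towards the tip; origin at the joint of handle and rod, on the axis
- bar_grip (a point): place to hold the bar, on its axis, in the handle 12 mm behind the rod (16 mm wide)
- bar_tip (a point): tip of the bar's steel rod, on its axis, 77 mm ahead of bar_grip
- rest_seat (a point): where bar_grip lies when the bar is in its rest: a wooden stand, fixed to the desk, with two notched posts that carry the bar level, axis 45 mm above the desk, along the rest's x axis. The notch of the handle is 22 mm wide, that of the rod 15 mm, both 14 mm deep; the posts stand 70 mm behind and 52 mm ahead of this point. z points up, x as the bar's tip
- platform_drop (a joint): how far the platform has come down (m): 0 at the start
- platform: the steel platform with its carriage behind the column; origin on the column's middle axis at the height of the platform's upper face
- buffers: the four black rubber buffers (18 mm across) standing on screw studs on the base plate under the platform; how high they are screwed differs by up to 8 mm. They are stiff, so the knob suddenly turns hard when the platform meets them: 6 to 12 N at the knob seats it firmly, 25 N is too much. Origin low down between the two nearest the column; the height of their tops is not exactly known and has to be felt
- platform_top (a point): middle of the platform's upper face (180 x 190 mm steel plate with 10 mm side lips), 90 mm above the desk at the start. Below it stand four black rubber buffers on the base plate on which it ends
- carton_center (a point): centre of the taped cardboard carton on the platform, 120 x 140 x 85 mm, loose
- mug: white mug, 80 mm across, 95 mm high, loose, origin under its middle; not part of the job
- tape: roll of brown parcel tape lying flat, 96 mm across, 48 mm high, loose, origin under its middle; not part of the job
- scanner: handheld barcode scanner lying flat, about 160 x 60 x 35 mm, loose, origin under its middle; not part of the job

How it is judged:
On the way, in this order (a step that is already met when the one before it is completed fails the run):
1. the bar lifts the pawl out of the teeth (contact force between bar and pawl above 0.2 N and value of joint pawl_angle above 0.2 rad), for 0.05 s.
2. the pawl is thrown over onto its back rest, the platform still up (value of joint pawl_angle above 2.1 rad and value of joint platform_drop below 0.006 m), for 0.2 s.
3. the bar lies in its rest again, let go, the platform still up (distance between bar_grip and rest_seat below 0.012 m and angle between the x axis of bar and the x axis of rest_seat, either way round below 0.1 rad and contact force between the fingers and bar below 0.1 N and value of joint platform_drop below 0.006 m), for 0.2 s.
At the end, for the whole second after the job is handed in: The platform sits down on its buffers, bearing on them with over 4 N, and is still, the carton upright on it (centre within 40 mm of the platform's), the pawl lying over on its back rest (above 2.1 rad), the bar back in its rest (within 12 mm and 0.1 rad), all let go (contact force between platform and buffers above 4 N and velocity of joint platform_drop below 0.003 m/s and value of joint pawl_angle above 2.1 rad and distance between bar_grip and rest_seat below 0.012 m and angle between the x axis of bar and the x axis of rest_seat, either way round below 0.1 rad and horizontal distance between carton_center and platform_top below 0.04 m and angle between carton_center's own z axis and vertical below 0.1 rad); the robot touches nothing.
It fails at once if the bar is forced against the lift or its pawl with more than 30 N (contact force between bar and hoist above 30 N).
It fails at once if the fingers touch the pawl (it is moved with the bar) (contact force between the fingers and pawl above 1 N).
It fails at once if the platform comes down faster than 0.12 m/s (velocity of joint platform_drop above 0.12 m/s).
It fails at once if the platform is forced onto its buffers with more than 75 N (about 25 N at the knob) (contact force between platform and buffers above 75 N).
It fails at once if the mug, the tape or the scanner is moved by more than 15 mm (distance of any of mug, tape, scanner from where it was at the start of the episode above 0.015 m).
It also fails if it takes over 67 s, if anything falls off the work surface, if the arm or the gripper's body presses on something with over 40 N, if the wrist force passes 120 N, or if a joint passes its speed limit or range.

## Working session

There is one attempt and no reset: what is moved stays moved. The work goes in short steps, Python scripts to look and compute and a tool call to move; the robot and the scene stay as the last step left them, time stands still between calls to the robot, and variables do not carry over. Pictures are saved under pics/ and viewed, at most 10 in all, crops included, and the job is handed in when it is done.

Besides the shell and the picture viewer there is one more tool, called after "Request:" in YAML: its name, and indented under it one key for each argument. drive_tool: Moves the arm, as the interface text tells. Its arguments: {"type":"object","properties":{"series":{"type":"array","items":{"type":"array","items":{"type":"number"}}},"squeeze":{"type":"number"}},"required":["series"]}

```bash
ls; mkdir -p pics; python3 - <<'E'
from rig import robot, snapshot
import cv2,numpy as np
o=robot.observe(); print(o, robot.grip_depth)
for n in ("scene","top"):
    s=snapshot(n); cv2.imwrite(f"pics/{n}0.png",s["pixels"][...,::-1]); print(n,s["vertical_fov"],s["cx"],s["cy"],np.round(s["T"],4).tolist(),[k for k in s])
E
```

```text
pics
{'clock': 0.0, 'joints': array([ 1.23398164,  0.46839851, -0.01157877,  1.60364118,  0.00599925,
        1.07137073, -0.05630007]), 'qvel': array([ 1.44326281e-06,  3.66927118e-04, -7.74716563e-04, -6.77383156e-04,
       -7.45281942e-04, -5.53101248e-04, -3.63126036e-04]), 'effort': array([ 5.20568956e-04, -5.32374859e+01,  2.18886364e-02, -2.51298451e+01,
        1.15537498e-02,  7.63834716e-03, -2.39811004e-05]), 'ee_pos': array([ 0.1880022 , -0.62163418,  0.2303172 ]), 'tool_rot': array([-8.69858088e-04,  9.89234393e-01,  1.46337007e-01, -1.96613265e-04]), 'wrist_force': array([ 0.25862348, -0.08399913, -0.10705284]), 'wrist_torque': array([0.00016665, 0.00247311, 0.00146687]), 'grip_force': 0.0, 'finger_gap': 1.0013799022849998} 0.0187
scene 51.96516500926583 252.61713238325314 188.93711385525623 [[-0.7341, -0.3903, 0.5557, 1.1443], [0.679, -0.4138, 0.6064, 0.6579], [-0.0067, 0.8224, 0.5688, 0.7389], [0.0, 0.0, 0.0, 1.0]] ['pixels', 'vertical_fov', 'cx', 'cy', 'T']
top 44.599575885522185 257.14453257494995 193.3857909324113 [[-0.0107, 0.9929, -0.1188, 0.4603], [-0.9999, -0.0121, -0.0114, 0.0219], [-0.0127, 0.1186, 0.9929, 1.24], [0.0, 0.0, 0.0, 1.0]] ['pixels', 'vertical_fov', 'cx', 'cy', 'T']
```

View pics/scene0.png

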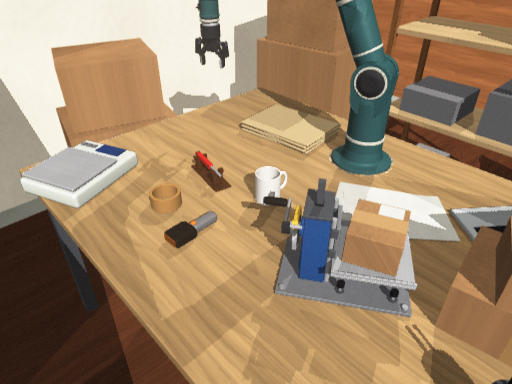

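View pics/top0.png

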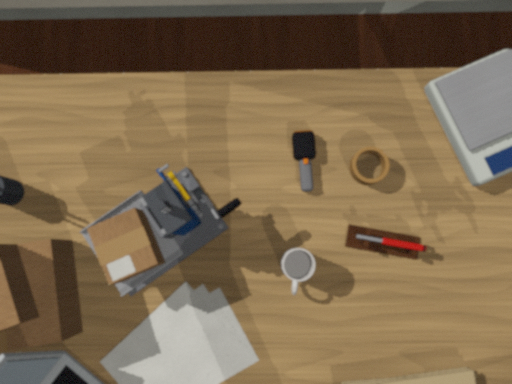

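The scene view shows the lift at about (320,250), the rest with the red bar at (210,165), the mug at (268,185), the tape at (165,198) and the scanner at (190,230). In the top view the lift is at about (165,220) with its knob at (230,207). The bar runs from its tip at (357,237) to the handle end at (425,247).

```bash
cat > h.py <<'E'
import numpy as np, cv2
from rig import robot, snapshot
from scipy.spatial.transform import Rotation as R
def K(s): 
    f=s["pixels"].shape[0]/2/np.tan(np.radians(s["vertical_fov"])/2); return f
def ray(s,p):
    d=np.array([(p[0]-s["cx"])/K(s),-(p[1]-s["cy"])/K(s),-1]); T=np.array(s["T"]); d=T[:3,:3]@d
    return T[:3,3],d/np.linalg.norm(d)
def onz(s,p,z):
    o,d=ray(s,p); return o+d*(z-o[2])/d[2]
def proj(s,P):
    T=np.array(s["T"]); c=T[:3,:3].T@(np.asarray(P)-T[:3,3]); return np.array([s["cx"]+K(s)*c[0]/-c[2], s["cy"]+K(s)*c[1]/c[2]])
def tri(rs):
    A=np.zeros((3,3));b=np.zeros(3)
    for o,d in rs: M=np.eye(3)-np.outer(d,d);A+=M;b+=M@o
    return np.linalg.solve(A,b)
def rot(o=None):
    q=(o or robot.observe())["tool_rot"]; return R.from_quat([q[1],q[2],q[3],q[0]]).as_matrix()
def blob(m,n=1):
    c,_=cv2.findContours(m.astype(np.uint8),cv2.RETR_EXTERNAL,cv2.CHAIN_APPROX_NONE)
    return sorted(c,key=cv2.contourArea)[::-1][:n]
def hsv(s): return cv2.cvtColor(np.ascontiguousarray(s["pixels"]),cv2.COLOR_RGB2HSV)
def red(s): h=hsv(s); return ((h[...,0]<6)|(h[...,0]>172))&(h[...,1]>170)&(h[...,2]>90)
def yel(s): h=hsv(s); return (h[...,0]>20)&(h[...,0]<33)&(h[...,1]>170)&(h[...,2]>120)
def blue(s): h=hsv(s); return (h[...,0]>100)&(h[...,0]<125)&(h[...,1]>130)
E
python3 - <<'E'
from h import *
out=[]
S={}
for n,(x0,y0,x1,y1) in (("scene",(260,170,420,315)),("top",(75,155,250,300))):
    s=snapshot(n);S[n]=s
    out.append(cv2.resize(s["pixels"][y0:y1,x0:x1],(400,int(400*(y1-y0)/(x1-x0))),interpolation=cv2.INTER_CUBIC)[:330])
    for nm,f in (("red",red),("yel",yel),("blue",blue)):
        for c in blob(f(s),1): print(n,nm,cv2.contourArea(c),cv2.minAreaRect(c))
out=[cv2.copyMakeBorder(o,0,330-o.shape[0],0,0,cv2.BORDER_CONSTANT) for o in out]
cv2.imwrite("pics/z.png",np.hstack(out)[...,::-1])
s=S["top"]
r=max(blob(red(s)),key=cv2.contourArea).reshape(-1,2).astype(float)
a=r[r[:,0].argmax()];b=r[r[:,0].argmin()]
print(a,b,onz(s,a,.05),onz(s,b,.05),"tip",onz(s,(357,237),.048))
w=snapshot("wrist");print(np.round(rot().T@(np.array(w["T"])[:3,3]-robot.observe()["ee_pos"]),4),np.round(rot().T@np.array(w["T"])[:3,:3],3),w["vertical_fov"])
E
```

```text
scene red 98.0 ((204.00001525878906, 159.5), (20.50609588623047, 6.363960266113281), 45.0)
scene yel 54.0 ((296.6470947265625, 214.9117889404297), (5.093247890472412, 17.947635650634766), 14.03624439239502)
scene blue 1519.5 ((311.64300537109375, 249.39202880859375), (30.403127670288086, 60.299537658691406), 7.943472385406494)
top red 274.5 ((403.62921142578125, 244.07667541503906), (43.10386657714844, 8.016053199768066), 10.12467098236084)
top yel 111.0 ((178.49664306640625, 185.35235595703125), (32.76927947998047, 4.833467960357666), 55.00798034667969)
top blue 360.5 ((501.7026672363281, 160.5635986328125), (16.916170120239258, 26.761272430419922), 67.61986541748047)
[425. 247.] [382. 243.] [ 0.46179419 -0.38504307  0.05      ] [ 0.47295926 -0.27771652  0.05      ] tip [ 0.48875026 -0.21583422  0.048     ]
[ 7.180e-02 -1.000e-04 -1.418e-01] [[ 0.     0.959  0.284]
 [ 1.    -0.     0.001]
 [ 0.001  0.284 -0.959]] 69.80622933289821
```

View pics/z.png

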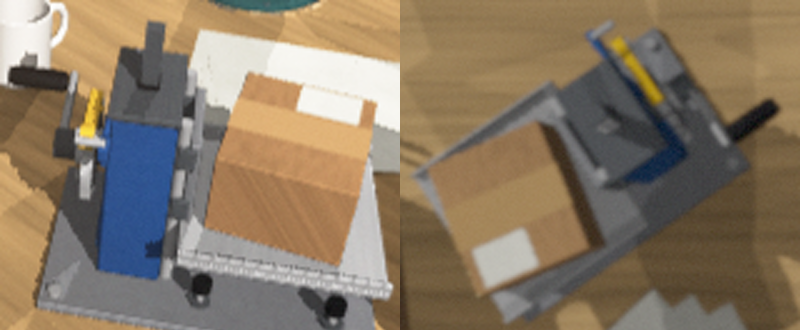

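The close-up shows the yellow pawl at top-view pixels (169,172) to (188,199), with its nose end towards the robot. The knob points to the lower right, at about (230,207), so the operating side faces world (+x,-y).

```bash
python3 - <<'E'
from h import *
s,t=snapshot("scene"),snapshot("top")
print("yel",tri([ray(s,(296.6,214.9)),ray(t,(178.5,185.4))]))
print("knob mid",tri([ray(s,(260+40/2.5,170+76/2.5)),ray(t,(75+355/2.286,155+118/2.286))]))
print("knob mid",tri([ray(s,(276,201)),ray(t,(230.5,207))]))
for p in ((168,172),(189,199)): print(onz(t,p,.17))
for n,p in (("mug",(298,264)),): print(onz(t,p,.09))
E
```

```text
yel [0.60569387 0.21325605 0.18894683]
knob mid [0.55827336 0.10053836 0.14513801]
knob mid [0.55765249 0.10015311 0.14271612]
[0.64081937 0.24046459 0.17      ]
[0.57722041 0.19122991 0.17      ]
[ 0.42405756 -0.06226741  0.09      ]
```

```bash
cat >> h.py <<'E'
def M(xdir,tilt=0,side=0):
    "tool matrix: tool x along horizontal xdir (rad), z down, tilted so fingers point forward along xdir by tilt"
    x=np.array([np.cos(xdir),np.sin(xdir),0]);z=np.array([0,0,-1.]);
    X=x*np.cos(tilt)+np.array([0,0,np.sin(tilt)]);Z=x*np.sin(tilt)+z*np.cos(tilt)
    return np.stack([X,np.cross(Z,X),Z],1)
def go(P,Rt,P0=None,R0=None):
    "numbers of a row: from commanded(=measured) pose to P,Rt"
    o=robot.observe();R0=rot(o) if R0 is None else R0;P0=o["ee_pos"] if P0 is None else P0
    rv=R.from_matrix(R0.T@Rt).as_rotvec();t=R0.T@(np.asarray(P)-P0)*1000
    print("row",np.round(rv,4).tolist(),np.round(t,1).tolist(),"|rot|deg",round(np.degrees(np.linalg.norm(rv)),1),"dist",round(np.linalg.norm(t)))
E
python3 - <<'E'
from h import *
go([.658,.145,.30],M(np.radians(127.7),np.radians(45)))
E
```

```text
row [0.7539, 0.5193, -1.8208] [671.8, -598.2, -68.7] |rot|deg 116.8 dist 902
```

Request:
drive_tool:
  series:
    - [0.754, 0.519, -1.821, 672, -598, -69, 1]
    - [0.754, 0.519, -1.821, 672, -598, -69, 1]
    - [0.754, 0.519, -1.821, 672, -598, -69, 1]
    - [0.754, 0.519, -1.821, 672, -598, -69, 1]
    - [0.754, 0.519, -1.821, 672, -598, -69, 1]
    - [0.754, 0.519, -1.821, 672, -598, -69, 1]
    - [0.754, 0.519, -1.821, 672, -598, -69, 1]
    - [0.754, 0.519, -1.821, 672, -598, -69, 1]
    - [0.754, 0.519, -1.821, 672, -598, -69, 1]
    - [0.754, 0.519, -1.821, 672, -598, -69, 1]
    - [0.754, 0.519, -1.821, 672, -598, -69, 1]
    - [0.754, 0.519, -1.821, 672, -598, -69, 1]

```text
clock: 1.35
ee_pos: [0.4493, -0.1961, 0.2699]
tool_rot: [-0.275, 0.633, 0.711, 0.135]
wrist_force: [1.1, -0.6, -0.5]
finger_gap: 1.007
grip_force: 0.0
```

```bash
python3 - <<'E'
from h import *
print(robot.observe()["joints"])
go([.658,.145,.30],M(np.radians(127.7),np.radians(45)))
E
```

```text
[ 0.94121336  0.52531182 -0.5255304   1.63567171 -0.16412668  1.50817454
  0.58015033]
row [0.1975, 0.1369, -0.4768] [288.7, 253.9, 114.0] |rot|deg 30.6 dist 401
```

Request:
drive_tool:
  series:
    - [0.198, 0.137, -0.477, 289, 254, 114, 1]
    - [0.198, 0.137, -0.477, 289, 254, 114, 1]
    - [0.198, 0.137, -0.477, 289, 254, 114, 1]
    - [0.198, 0.137, -0.477, 289, 254, 114, 1]
    - [0.198, 0.137, -0.477, 289, 254, 114, 1]
    - [0.198, 0.137, -0.477, 289, 254, 114, 1]
    - [0.198, 0.137, -0.477, 289, 254, 114, 1]
    - [0.198, 0.137, -0.477, 289, 254, 114, 1]
    - [0.198, 0.137, -0.477, 289, 254, 114, 1]
    - [0.198, 0.137, -0.477, 289, 254, 114, 1]
    - [0.198, 0.137, -0.477, 289, 254, 114, 1]
    - [0.198, 0.137, -0.477, 289, 254, 114, 1]

```text
clock: 2.35
ee_pos: [0.6586, 0.1459, 0.2986]
tool_rot: [-0.344, 0.407, 0.829, 0.168]
wrist_force: [-1.1, -0.3, 0.1]
finger_gap: 1.0
grip_force: 0.0
```

```bash
python3 - <<'E'
from h import *
print(robot.observe()["joints"])
go([.658,.145,.30],M(np.radians(127.7),np.radians(45)))
w=snapshot("wrist"); np.save("w1.npy",w,allow_pickle=True)
cv2.imwrite("pics/w1.png",cv2.resize(w["pixels"][...,::-1],(800,600),interpolation=cv2.INTER_CUBIC))
E
```

```text
[ 0.34857708  0.85453119 -0.69361174  1.15550801 -0.20179998  1.62102279
  0.4380366 ]
row [-0.0015, -0.0003, -0.001] [0.7, -1.0, -1.2] |rot|deg 0.1 dist 2
```

View pics/w1.png

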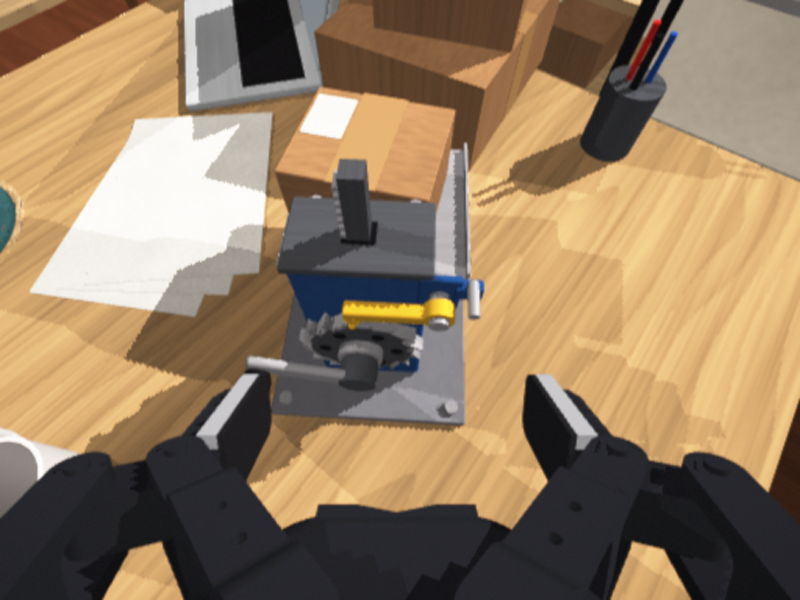

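The wrist view shows the pawl arm at (343..455, 310), its pivot bolt at about (440,318), the wheel hub at (360,365) and the crank arm running left to (250,365) behind a finger. I'll tilt further and shut the fingers for a second, flatter view.

```bash
python3 - <<'E'
from h import *
go([.68,.115,.25],M(np.radians(127.7),np.radians(70)))
E
```

```text
row [0.0004, 0.437, -0.0037] [-59.4, -0.5, 9.0] |rot|deg 25.0 dist 60
```

Request:
drive_tool:
  series:
    - [0, 0.437, 0, -59, 0, 9, 0.1]
    - [0, 0.437, 0, -59, 0, 9, 0.1]
    - [0, 0.437, 0, -59, 0, 9, 0.1]
    - [0, 0.437, 0, -59, 0, 9, 0.1]
    - [0, 0.437, 0, -59, 0, 9, 0.1]
    - [0, 0.437, 0, -59, 0, 9, 0.1]
    - [0, 0.437, 0, -59, 0, 9, 0.1]
    - [0, 0.437, 0, -59, 0, 9, 0.1]

```text
clock: 3.07
ee_pos: [0.6805, 0.1157, 0.2536]
tool_rot: [-0.513, 0.362, 0.736, 0.253]
wrist_force: [-0.7, 0.2, 0.5]
finger_gap: 0.101
grip_force: 0.0
```

```bash
python3 - <<'E'
from h import *
w=snapshot("wrist"); np.save("w2.npy",w,allow_pickle=True)
cv2.imwrite("pics/w2.png",cv2.resize(w["pixels"][100:340,120:440][...,::-1],(800,600),interpolation=cv2.INTER_CUBIC))
E
```

```text
(no output)
```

View pics/w2.png

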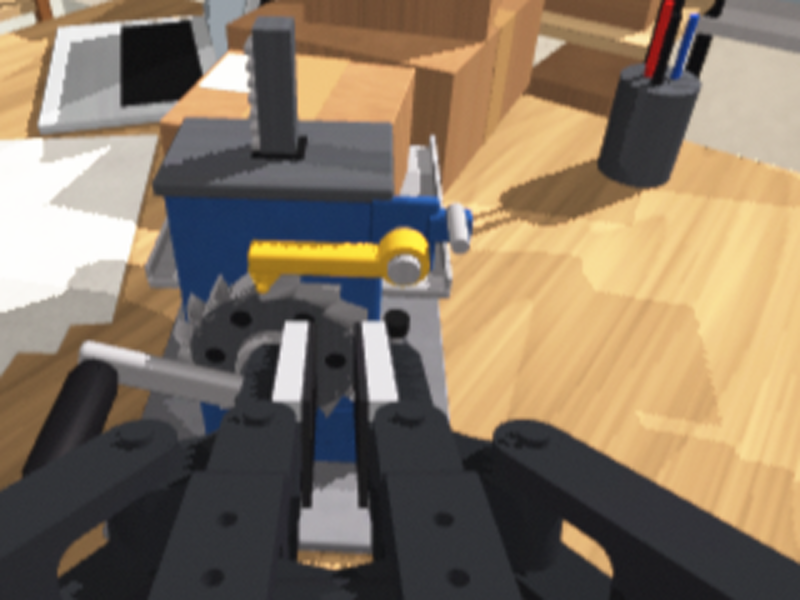

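The second view, cropped at (120,100) and scaled 2.5, shows the pawl arm's front face at x 250..385, y 250..277. The pivot bolt is at (404,267) and the knob at left from (100,370) to (40,470). One zoom of the pawl in both views will give precise pixels.

```bash
python3 - <<'E'
from h import *
o=[]
for n,(x,y) in (("w1",(205,180)),("w2",(210,185))):
    w=np.load(n+".npy",allow_pickle=True).item()
    c=w["pixels"][y:y+60,x:x+100]; o.append(cv2.resize(c,(800,300*800//500*1),interpolation=cv2.INTER_CUBIC)[:298])
    print(n,np.round(w["T"],3).tolist())
cv2.imwrite("pics/z2.png",np.vstack(o)[...,::-1])
E
```

```text
w1 [[0.791, -0.537, 0.294, 0.689], [0.612, 0.695, -0.377, 0.107], [-0.002, 0.478, 0.878, 0.45], [0.0, 0.0, 0.0, 1.0]]
w2 [[0.793, -0.364, 0.488, 0.746], [0.609, 0.473, -0.637, 0.029], [0.001, 0.802, 0.597, 0.37], [0.0, 0.0, 0.0, 1.0]]
```

View pics/z2.png

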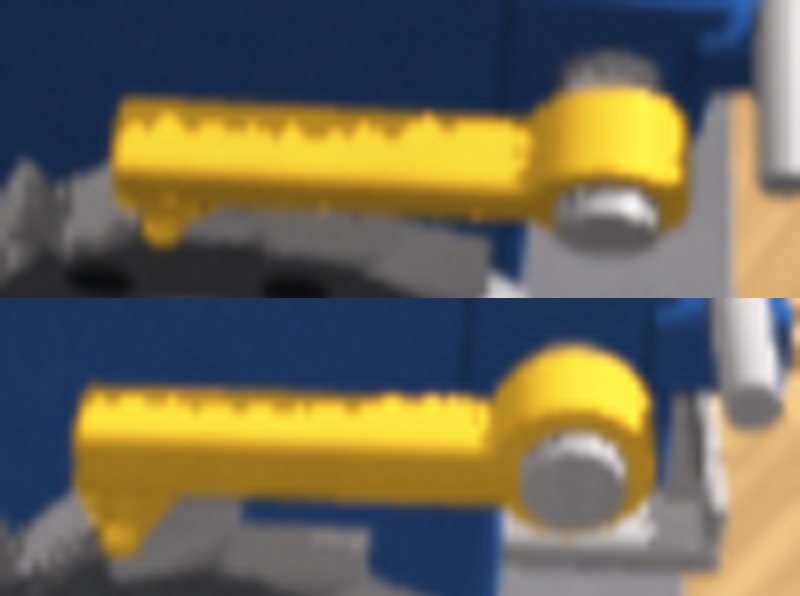

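```bash
python3 - <<'E'
from h import *
w1=np.load("w1.npy",allow_pickle=True).item();w2=np.load("w2.npy",allow_pickle=True).item()
f=lambda v,o:((v[0]+.5)/8-.5+o[0],(v[1]+.5)/8-.5+o[1])
o1,o2=(205,180),(210,185)
P={}
for n,a,b in (("bolt",(606,233),(572,183)),("topleft",(115,170),(75,149)),("nosetip",(162,240),(120,250)),("topright",(530,186),(490,157)),("botmid",(300,207),(262,200)),("botleft",(120,198),(80,192)),("botright",(500,215),(460,204))):
    r=[ray(w1,f(a,o1)),ray(w2,f(b,o2))];p=tri(r);P[n]=p
    print(n,np.round(p,4),"res mm",np.round(1000*np.dot(np.cross(r[0][1],r[1][1])/np.linalg.norm(np.cross(r[0][1],r[1][1])),r[1][0]-r[0][0]),2))
for a,b in(("topleft","topright"),("topleft","bolt"),("botleft","botright")):
    d=P[b]-P[a];print(a,b,np.linalg.norm(d),"y_h azimuth",np.degrees(np.arctan2(-d[1],-d[0])),"slope",np.degrees(np.arcsin(d[2]/np.linalg.norm(d))))
# cap corners on z=.21
g=lambda v:((v[0]+.5)/1.5625-.5,(v[1]+.5)/1.5625-.5)
C=[onz(w1,g(v),.21) for v in ((279,268),(436,272),(293,199),(437,203))]
for c in C: print("cap",np.round(c,4))
d=C[1]-C[0];print(np.degrees(np.arctan2(d[1],d[0])),np.linalg.norm(d), np.linalg.norm(C[2]-C[0]))
g2=lambda v:((v[0]+.5)/2.5-.5+120,(v[1]+.5)/2.5-.5+100)
C=[onz(w2,g2(v),.21) for v in ((157,185),(393,188))];d=C[1]-C[0];print(C,np.degrees(np.arctan2(d[1],d[0])),np.linalg.norm(d))
E
```

```text
bolt [0.6349 0.2217 0.1871] res mm -0.14
topleft [0.5763 0.1901 0.1842] res mm -0.3
nosetip [0.5825 0.1906 0.1691] res mm -0.02
topright [0.6222 0.222  0.1851] res mm -0.63
botmid [0.5972 0.2037 0.1769] res mm -0.04
botleft [0.5769 0.1894 0.1774] res mm -0.02
botright [0.6196 0.2192 0.1774] res mm -0.7
topleft topright 0.055933383516951575 y_h azimuth -145.2314138867301 slope 0.9030582789419417
topleft bolt 0.06671353328237059 y_h azimuth -151.6491940479049 slope 2.5538846868104956
botleft botright 0.05203681057789338 y_h azimuth -145.17117779275563 slope 0.01151541191249423
cap [0.5314 0.1821 0.21  ]
cap [0.6157 0.2433 0.21  ]
cap [0.4967 0.231  0.21  ]
cap [0.5821 0.2922 0.21  ]
35.94508375090017 0.10409943637503774 0.05999583988073155
[array([0.53399281, 0.18069691, 0.21      ]), array([0.61561485, 0.24067354, 0.21      ])] 36.308793762094744 0.10128846518218312
```

```bash
python3 - <<'E'
from h import *
go([.477,-.292,.15],M(np.radians(81)))
E
```

```text
row [-0.4929, -1.1474, 0.7078] [-165.8, -410.0, -151.5] |rot|deg 82.2 dist 467
```

Request:
drive_tool:
  series:
    - [-0.493, -1.147, 0.708, -166, -410, -152, 0.8]
    - [-0.493, -1.147, 0.708, -166, -410, -152, 0.8]
    - [-0.493, -1.147, 0.708, -166, -410, -152, 0.8]
    - [-0.493, -1.147, 0.708, -166, -410, -152, 0.8]
    - [-0.493, -1.147, 0.708, -166, -410, -152, 0.8]
    - [-0.493, -1.147, 0.708, -166, -410, -152, 0.8]
    - [-0.493, -1.147, 0.708, -166, -410, -152, 0.8]
    - [-0.493, -1.147, 0.708, -166, -410, -152, 0.8]
    - [-0.493, -1.147, 0.708, -166, -410, -152, 0.8]
    - [-0.493, -1.147, 0.708, -166, -410, -152, 0.8]
    - [-0.493, -1.147, 0.708, -166, -410, -152, 0.8]
    - [-0.493, -1.147, 0.708, -166, -410, -152, 0.8]

```text
clock: 4.12
ee_pos: [0.4722, -0.2978, 0.1494]
tool_rot: [0.002, 0.763, 0.646, -0.004]
wrist_force: [0.4, 0.3, 0.1]
finger_gap: 0.799
grip_force: 0.0
```

Request:
drive_tool:
  series:
    - [0, 0, 0, 0, 0, 0, 0.8]
    - [0, 0, 0, 0, 0, 0, 0.8]

```text
clock: 4.28
ee_pos: [0.4774, -0.2916, 0.1498]
tool_rot: [-0.001, 0.76, 0.65, -0.0]
wrist_force: [-0.5, 0.2, 0.3]
finger_gap: 0.802
grip_force: 0.0
```

```bash
python3 - <<'E'
from h import *
go([.477,-.292,.15],M(np.radians(81)))
w=snapshot("wrist"); np.save("w3.npy",w,allow_pickle=True)
cv2.imwrite("pics/w3.png",cv2.resize(w["pixels"][...,::-1],(800,600),interpolation=cv2.INTER_CUBIC))
c=blob(red(w))[0]; b=cv2.boxPoints(cv2.minAreaRect(c)); print(b)
for p in b: print(np.round(onz(w,p,.054),4))
vx,vy,x0,y0=cv2.fitLine(c,cv2.DIST_L2,0,.01,.01).ravel()
a=onz(w,(x0-40*vx,y0-40*vy),.054);d=onz(w,(x0+40*vx,y0+40*vy),.054);print(np.degrees(np.arctan2(*(d-a)[1::-1])))
E
```

```text
row [-0.0022, -0.0007, 0.0017] [-0.5, -0.3, -0.2] |rot|deg 0.2 dist 1
[[241.24687 277.90298]
 [243.36842 173.94629]
 [261.50372 174.3164 ]
 [259.3822  278.2731 ]]
[ 0.4516 -0.3744  0.054 ]
[ 0.471  -0.2709  0.054 ]
[ 0.4868 -0.2737  0.054 ]
[ 0.4692 -0.3776  0.054 ]
79.1652632698212
```

View pics/w3.png

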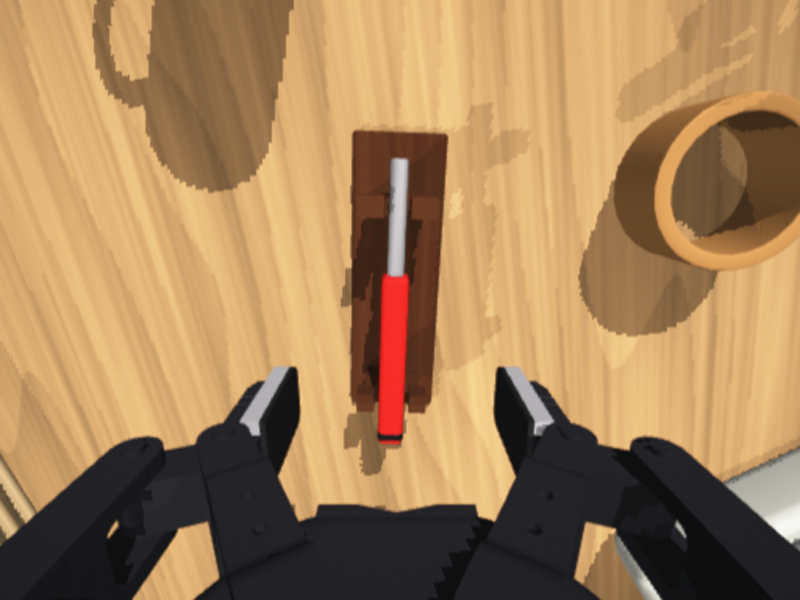

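The view shows the bar lying along the rest, with its handle front at (396,275), its tip at (400,158) and the handle end at (389,440). The stand's posts are well clear of the grip place.

```bash
python3 - <<'E'
from h import *
w=np.load("w3.npy",allow_pickle=True).item()
print("tip",onz(w,(255.7,101),.048))
go([.4767,-.2841,.0265],M(np.radians(79.7)))
E
```

```text
tip [ 0.49112166 -0.21202006  0.048     ]
row [-0.002, -0.0014, 0.0248] [6.9, -2.3, 123.0] |rot|deg 1.4 dist 123
```

Request:
drive_tool:
  series:
    - [-0.002, 0, 0.025, 5.5, -2.3, 30, 0.7]
    - [-0.002, 0, 0.025, 5.5, -2.3, 60, 0.7]
    - [-0.002, 0, 0.025, 5.5, -2.3, 85, 0.7]
    - [-0.002, 0, 0.025, 5.5, -2.3, 105, 0.7]
    - [-0.002, 0, 0.025, 5.5, -2.3, 118, 0.7]
    - [-0.002, 0, 0.025, 5.5, -2.3, 123, 0.7]
    - [-0.002, 0, 0.025, 5.5, -2.3, 123, 0.7]
    - [-0.002, 0, 0.025, 5.5, -2.3, 123, 0.1]
    - [-0.002, 0, 0.025, 5.5, -2.3, 123, 0.1]
    - [-0.002, 0, 0.025, 5.5, -2.3, 123, 0.1]
    - [-0.002, 0, 0.025, 5.5, -2.3, 123, 0.1]
    - [-0.002, 0, 0.025, 5.5, -2.3, 123, 0.1]
  squeeze: 30

```text
clock: 5.33
ee_pos: [0.4753, -0.2872, 0.0259]
tool_rot: [-0.0, 0.769, 0.64, -0.0]
wrist_force: [-0.1, 0.5, 4.5]
finger_gap: 0.18
grip_force: 32.1
```

Request:
drive_tool:
  series:
    - [0, 0, 0, 0, 0, 0, 0]
    - [0, 0, 0, 0, 0, 0, 0]
    - [0, 0, 0, 0, 0, 0, 0]
    - [0, 0, 0, 0, 0, 0, 0]
  squeeze: 110

```text
clock: 5.67
ee_pos: [0.4755, -0.2872, 0.0261]
tool_rot: [-0.0, 0.769, 0.639, -0.0]
wrist_force: [0.4, 0.3, 6.9]
finger_gap: 0.168
grip_force: 107.3
```

Request:
drive_tool:
  series:
    - [0, 0, 0, 0, 0, -10, 0]
    - [0, 0, 0, 0, 0, -25, 0]
    - [0, 0, 0, 0, 0, -60, 0]
    - [0, 0, 0, 0, 0, -100, 0]
    - [0, 0, 0, 0, 0, -140, 0]
    - [0, 0, 0, 0, 0, -150, 0]
    - [0, 0, 0, 0, 0, -150, 0]

```text
clock: 6.25
ee_pos: [0.4767, -0.288, 0.1788]
tool_rot: [0.002, 0.769, 0.639, 0.0]
wrist_force: [0.3, 0.0, -2.1]
finger_gap: 0.164
grip_force: 107.8
```

```bash
python3 - <<'E'
from h import *
print(robot.observe()["joints"],robot.observe()["finger_gap"],robot.observe()["wrist_force"])
go([.682,.097,.180],M(np.radians(126)))
E
```

```text
[ 0.75211477  0.39940867 -0.33466807  1.8672086   0.1655214   0.89724866
  0.1555009 ] 0.16406501105964083 [ 0.30987317  0.04866543 -2.13207834]
row [0.0029, 0.0037, -0.8116] [416.0, 131.7, -1.6] |rot|deg 46.5 dist 436
```

Request:
drive_tool:
  series:
    - [0, 0, -0.812, 416, 132, -1, 0]
    - [0, 0, -0.812, 416, 132, -1, 0]
    - [0, 0, -0.812, 416, 132, -1, 0]
    - [0, 0, -0.812, 416, 132, -1, 0]
    - [0, 0, -0.812, 416, 132, -1, 0]
    - [0, 0, -0.812, 416, 132, -1, 0]
    - [0, 0, -0.812, 416, 132, -1, 0]
    - [0, 0, -0.812, 416, 132, -1, 0]
    - [0, 0, -0.812, 416, 132, -1, 0]
    - [0, 0, -0.812, 416, 132, -1, 0]
    - [0, 0, -0.812, 416, 132, -1, 0]
    - [0, 0, -0.812, 416, 132, -1, 0]

```text
clock: 7.25
ee_pos: [0.6795, 0.1057, 0.1729]
tool_rot: [-0.004, 0.45, 0.893, 0.001]
wrist_force: [-0.1, -0.2, -1.6]
finger_gap: 0.166
grip_force: 107.8
```

```bash
python3 - <<'E'
from h import *
o=robot.observe();print(o["joints"],o["wrist_force"])
go([.6705,.1127,.152],M(np.radians(126)))
E
```

```text
[ 0.15951365  0.66298359 -0.54256057  1.51767251  0.3629247   1.06773884
  0.17065606] [-0.05477335 -0.23013489 -1.64460897]
row [-0.0014, -0.0081, 0.0089] [10.8, -3.1, 21.0] |rot|deg 0.7 dist 24
```

Request:
drive_tool:
  series:
    - [0, 0, 0, 0, 0, 0, 0]
    - [0, 0, 0, 0, 0, 0, 0]

```text
clock: 7.42
ee_pos: [0.6791, 0.0966, 0.1734]
tool_rot: [-0.003, 0.454, 0.891, -0.002]
wrist_force: [0.8, -0.4, -1.1]
finger_gap: 0.163
grip_force: 107.8
```

```bash
python3 - <<'E'
from h import *
go([.6705,.1127,.152],M(np.radians(126)))
E
```

```text
row [-0.0053, -0.0034, 0.0] [18.0, 2.6, 21.5] |rot|deg 0.4 dist 28
```

Request:
drive_tool:
  series:
    - [-0.005, -0.003, 0, 6, 1, 10, 0]
    - [-0.005, -0.003, 0, 12, 2, 18, 0]
    - [-0.005, -0.003, 0, 18, 2.6, 21.5, 0]
    - [-0.005, -0.003, 0, 18, 2.6, 21.5, 0]
    - [-0.005, -0.003, 0, 18, 2.6, 21.5, 0]

```text
clock: 7.83
ee_pos: [0.6714, 0.114, 0.154]
tool_rot: [0.001, 0.454, 0.891, 0.001]
wrist_force: [-0.5, 1.5, -1.1]
finger_gap: 0.166
grip_force: 107.8
```

```bash
python3 - <<'E'
from h import *
go([.6705,.1127,.152],M(np.radians(126)))
w=snapshot("wrist"); np.save("w4.npy",w,allow_pickle=True)
cv2.imwrite("pics/w4.png",cv2.resize(w["pixels"][20:260,100:420][...,::-1],(800,600),interpolation=cv2.INTER_CUBIC))
xh=np.array([-.588,.809,0]);yh=np.array([-.809,-.588,0])
for n,a in(("gap",(-.1862,-.6085,.171)),("pivotaxis",(-.1862,-.6445,.185)),("left",(-.1862,-.578,.1775)),("tip",(-.2262,-.6085,.171))):
    print(n,(proj(w,xh*a[0]+yh*a[1]+np.array([0,0,a[2]]))-[100,20])*2.5)
E
```

```text
row [0.0029, 0.0002, 0.0008] [-0.5, -1.5, 2.0] |rot|deg 0.2 dist 3
gap [376.20093641 -64.62723836]
pivotaxis [ 638.7219429  -105.96300819]
left [168.19936651 -83.22287575]
tip [376.74732721 205.15849281]
```

View pics/w4.png

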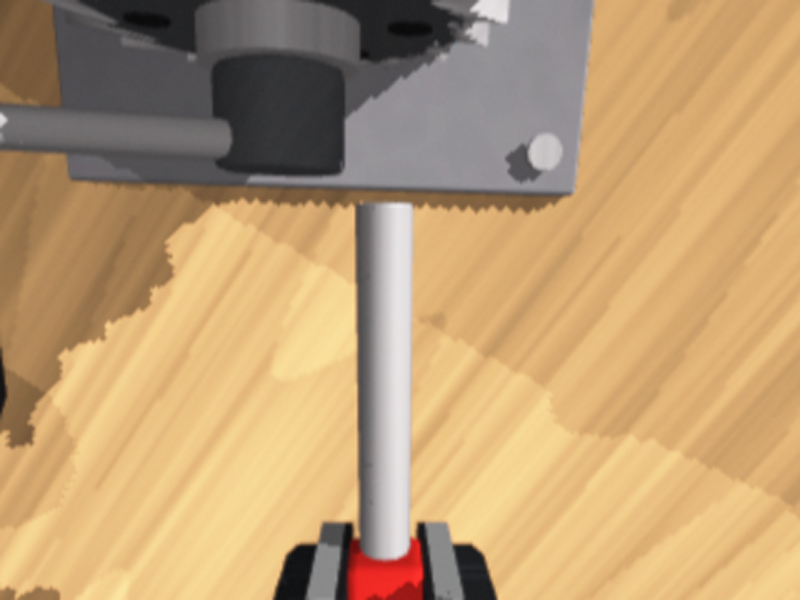

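The tip at (384,205) lies about where it should: 1 mm to the right and 40 mm short of the pawl face, with the crank hub clear to the left. I'll now feed it in slowly and watch the force.

Request:
drive_tool:
  series:
    - [0.003, 0, 0, 5, 0, 1, 0]
    - [0.003, 0, 0, 15, 0, 1.8, 0]
    - [0.003, 0, 0, 25, 0, 1.8, 0]
    - [0.003, 0, 0, 33, 0, 1.8, 0]
    - [0.003, 0, 0, 33, 0, 1.8, 0]
    - [0.003, 0, 0, 33, 0, 1.8, 0]

```text
clock: 8.38
ee_pos: [0.652, 0.1421, 0.1527]
tool_rot: [0.0, 0.453, 0.892, 0.0]
wrist_force: [0.7, -0.2, -0.8]
finger_gap: 0.165
grip_force: 107.8
```

Request:
drive_tool:
  series:
    - [0, 0, 0, 2, 0, 0, 0]
    - [0, 0, 0, 4, 0, 0, 0]
    - [0, 0, 0, 6, 0, 0, 0]
    - [0, 0, 0, 7, 0, 0, 0]
    - [0, 0, 0, 8, 0, 0, 0]
    - [0, 0, 0, 8, 0, 0, 0]

```text
clock: 8.88
ee_pos: [0.6476, 0.1475, 0.1524]
tool_rot: [0.0, 0.454, 0.891, 0.0]
wrist_force: [0.6, -0.0, -1.0]
finger_gap: 0.168
grip_force: 107.8
```

```bash
cat >> h.py <<'E'
XH=np.array([-.588,.809,0]);YH=np.array([-.809,-.588,0])
def st():
    o=robot.observe();p=o["ee_pos"];f=o["wrist_force"];m=rot(o)
    print("clk",round(o["clock"],2),"xh,yh,z",np.round([p@XH,p@YH,p[2]],4),"tipdepth",round((p@XH+.077+.1862)*1000,1),"axis z",round(p[2]+.0189,4),"F hoist",np.round([f@XH,f@YH,f[2]],1),"T",np.round(o["wrist_torque"],2),"pitch",np.round(m[2,0],4),"yaw",round(np.degrees(np.arctan2(m[1,0],m[0,0])),2),"gap",round(o["finger_gap"],3))
E
python3 -c "
from h import *
st()"
```

```text
clk 8.88 xh,yh,z [-0.2615 -0.6107  0.1524] tipdepth 1.7 axis z 0.1713 F hoist [-0.4 -0.5 -1. ] T [-0.05  0.01 -0.04] pitch -0.0003 yaw 126.04 gap 0.168
```

Contact-free at the face plane, so I'll continue in.

Request:
drive_tool:
  series:
    - [0, 0, 0, 1, 0, 0, 0]
    - [0, 0, 0, 2, 0, 0, 0]
    - [0, 0, 0, 3, 0, 0, 0]
    - [0, 0, 0, 4, 0, 0, 0]
    - [0, 0, 0, 4, 0, 0, 0]

```text
clock: 9.3
ee_pos: [0.6452, 0.1509, 0.1524]
tool_rot: [0.0, 0.454, 0.891, 0.0]
wrist_force: [-0.1, 0.9, -1.7]
finger_gap: 0.167
grip_force: 107.8
```

```bash
python3 -c "
from h import *
st()"
```

```text
clk 9.3 xh,yh,z [-0.2573 -0.6107  0.1524] tipdepth 5.9 axis z 0.1713 F hoist [ 0.8 -0.5 -1.7] T [ 0.02 -0.01  0.07] pitch -0.0003 yaw 126.05 gap 0.167
```

Request:
drive_tool:
  series:
    - [0, 0, 0, 1, 0, 0, 0]
    - [0, 0, 0, 2, 0, 0, 0]
    - [0, 0, 0, 3, 0, 0, 0]
    - [0, 0, 0, 4, 0, 0, 0]
    - [0, 0, 0, 5, 0, 0, 0]
    - [0, 0, 0, 6, 0, 0, 0]
    - [0, 0, 0, 7, 0, 0, 0]
    - [0, 0, 0, 7, 0, 0, 0]

```text
clock: 9.97
ee_pos: [0.6411, 0.1566, 0.1524]
tool_rot: [0.0, 0.454, 0.891, 0.0]
wrist_force: [-0.0, 0.3, -1.1]
finger_gap: 0.164
grip_force: 107.8
```

```bash
python3 - <<'E'
from h import *
st()
w=snapshot("wrist"); cv2.imwrite("pics/w5.png",cv2.resize(w["pixels"][0:240,100:420][...,::-1],(800,600),interpolation=cv2.INTER_CUBIC))
E
```

```text
clk 9.97 xh,yh,z [-0.2503 -0.6107  0.1524] tipdepth 12.9 axis z 0.1713 F hoist [ 0.3 -0.1 -1.1] T [ 0.    0.02 -0.04] pitch -0.0003 yaw 126.05 gap 0.164
```

View pics/w5.png

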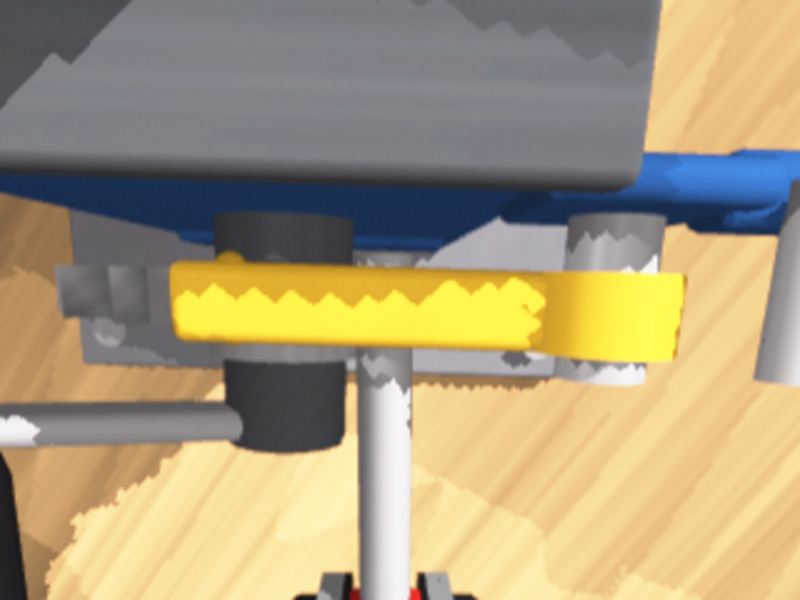

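The rod lies under the pawl, with its tip just past the back face at (385,255) and about 35 mm from the pivot. Now the slow lift.

Request:
drive_tool:
  series:
    - [0, 0, 0, 0, 0, -0.5, 0]
    - [0, 0, 0, 0, 0, -1, 0]
    - [0, 0, 0, 0, 0, -1.5, 0]
    - [0, 0, 0, 0, 0, -2, 0]
    - [0, 0, 0, 0, 0, -2.5, 0]
    - [0, 0, 0, 0, 0, -2.5, 0]

```text
clock: 10.52
ee_pos: [0.6413, 0.1561, 0.1545]
tool_rot: [0.0, 0.454, 0.891, 0.0]
wrist_force: [1.5, 0.6, -5.3]
finger_gap: 0.162
grip_force: 107.3
```

```bash
python3 -c "
from h import *
st()"
```

```text
clk 10.52 xh,yh,z [-0.2508 -0.6105  0.1545] tipdepth 12.4 axis z 0.1734 F hoist [-0.4 -1.5 -5.3] T [-0.07 -0.4  -0.06] pitch -0.0005 yaw 126.02 gap 0.162
```

Request:
drive_tool:
  series:
    - [0, 0, 0, 0, 0, -0.4, 0]
    - [0, 0, 0, 0, 0, -0.8, 0]
    - [0, 0, 0, 0, 0, -1.2, 0]
    - [0, 0, 0, 0, 0, -1.2, 0]

```text
clock: 10.85
ee_pos: [0.6411, 0.156, 0.1553]
tool_rot: [0.0, 0.454, 0.891, -0.0]
wrist_force: [2.2, 0.8, -10.5]
finger_gap: 0.165
grip_force: 107.3
```

Request:
drive_tool:
  series:
    - [0, 0, 0, 0, 0, -0.4, 0]
    - [0, 0, 0, 0, 0, -0.8, 0]
    - [0, 0, 0, 0, 0, -1.2, 0]
    - [0, 0, 0, 0, 0, -1.2, 0]

```text
clock: 11.18
ee_pos: [0.6409, 0.1558, 0.1567]
tool_rot: [0.0, 0.454, 0.891, -0.0]
wrist_force: [2.6, 0.2, -14.5]
finger_gap: 0.165
grip_force: 107.4
```

```bash
python3 -c "
from h import *
st()"
```

```text
clk 11.18 xh,yh,z [-0.2508 -0.6101  0.1567] tipdepth 12.4 axis z 0.1756 F hoist [ -1.4  -2.2 -14.5] T [-0.49 -0.92 -0.12] pitch -0.0004 yaw 126.03 gap 0.165
```

Request:
drive_tool:
  series:
    - [0, 0, 0, 0, 0, -0.4, 0]
    - [0, 0, 0, 0, 0, -0.8, 0]
    - [0, 0, 0, 0, 0, -1.2, 0]
    - [0, 0, 0, 0, 0, -1.2, 0]

```text
clock: 11.52
ee_pos: [0.6417, 0.157, 0.1604]
tool_rot: [0.001, 0.454, 0.891, 0.001]
wrist_force: [0.0, -1.0, -3.0]
finger_gap: 0.167
grip_force: 108.9
```

Request:
drive_tool:
  series:
    - [0, 0, 0, 0, 0, -0.4, 0]
    - [0, 0, 0, 0, 0, -0.8, 0]
    - [0, 0, 0, 0, 0, -1.2, 0]
    - [0, 0, 0, 0, 0, -1.2, 0]

```text
clock: 11.85
ee_pos: [0.6416, 0.1566, 0.1604]
tool_rot: [0.001, 0.454, 0.891, 0.001]
wrist_force: [-0.5, 0.2, -2.1]
finger_gap: 0.164
grip_force: 108.9
```

```bash
python3 -c "
from h import *
st()"
```

```text
clk 11.85 xh,yh,z [-0.2505 -0.6112  0.1604] tipdepth 12.7 axis z 0.1793 F hoist [ 0.4  0.3 -2.1] T [-0.01 -0.03  0.01] pitch -0.0006 yaw 126.03 gap 0.164
```

The pawl gave way at about 13 N and is now light. Next I'll lead the bar round the pivot.

Request:
drive_tool:
  series:
    - [0, 0, 0, 0, -0.3, -2.5, 0]
    - [0, 0, 0, 0, -0.6, -5.5, 0]
    - [0, 0, 0, 0, -0.8, -8.7, 0]
    - [0, 0, 0, 0, -0.4, -12.2, 0]
    - [0, 0, 0, 0, 0.3, -15.7, 0]
    - [0, 0, 0, 0, 1.2, -19.1, 0]
    - [0, 0, 0, 0, 2.7, -22.3, 0]
    - [0, 0, 0, 0, 4.4, -25.5, 0]
    - [0, 0, 0, 0, 6.2, -28.4, 0]
    - [0, 0, 0, 0, 8.6, -31.1, 0]
    - [0, 0, 0, 0, 11, -33.6, 0]
    - [0, 0, 0, 0, 13.6, -35.9, 0]

```text
clock: 12.85
ee_pos: [0.6525, 0.1645, 0.1959]
tool_rot: [0.0, 0.454, 0.891, 0.0]
wrist_force: [-0.7, -0.2, -2.3]
finger_gap: 0.163
grip_force: 108.9
```

```bash
python3 - <<'E'
from h import *
st()
w=snapshot("wrist")
c=blob(yel(w))[0];print(cv2.boundingRect(c),cv2.contourArea(c))
E
```

```text
clk 12.85 xh,yh,z [-0.2506 -0.6246  0.1959] tipdepth 12.6 axis z 0.2148 F hoist [ 0.3  0.7 -2.3] T [-0.09  0.08  0.05] pitch -0.0005 yaw 126.03 gap 0.163
(218, 100, 94, 46) 2921.5
```

Forces are light, so I'll carry it on past the top.

Request:
drive_tool:
  series:
    - [0, 0, 0, 0, 3, -1.9, 0]
    - [0, 0, 0, 0, 6.1, -3.5, 0]
    - [0, 0, 0, 0, 9.4, -4.8, 0]
    - [0, 0, 0, 0, 12.8, -5.8, 0]
    - [0, 0, 0, 0, 16.2, -6.4, 0]
    - [0, 0, 0, 0, 19.7, -6.8, 0]
    - [0, 0, 0, 0, 22.5, -6.8, 0]
    - [0, 0, 0, 0, 22.5, -6.8, 0]
    - [0, 0, 0, 0, 22.5, -6.8, 0]

```text
clock: 13.65
ee_pos: [0.6704, 0.1776, 0.2022]
tool_rot: [0.0, 0.454, 0.891, 0.0]
wrist_force: [-0.7, -0.0, -1.0]
finger_gap: 0.167
grip_force: 109.0
```

```bash
python3 - <<'E'
from h import *
st()
w=snapshot("wrist"); cv2.imwrite("pics/w6.png",cv2.resize(w["pixels"][0:240,100:420][...,::-1],(800,600),interpolation=cv2.INTER_CUBIC))
c=blob(yel(w))[0];print(cv2.boundingRect(c),cv2.contourArea(c))
E
```

```text
clk 13.65 xh,yh,z [-0.2505 -0.6468  0.2022] tipdepth 12.7 axis z 0.2211 F hoist [ 0.4  0.6 -1. ] T [-0.05 -0.01  0.04] pitch -0.0002 yaw 126.04 gap 0.167
(281, 106, 86, 43) 2223.5
```

View pics/w6.png

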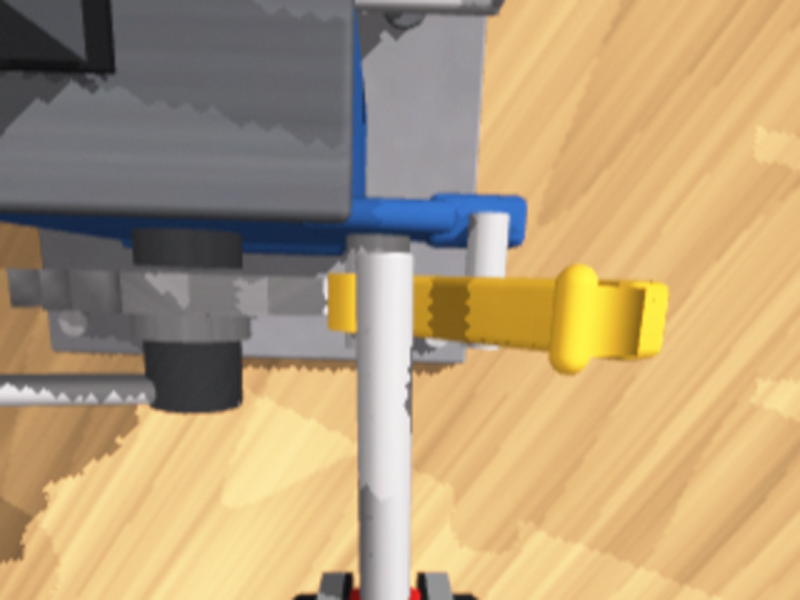

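The pawl lies over on its back rest, pointing right from (340,300) to (650,320). I'll back the bar out and return it.

Request:
drive_tool:
  series:
    - [0, 0, 0, -8, 0, -0.5, 0]
    - [0, 0, 0, -30, 0, -1, 0]
    - [0, 0, 0, -60, 0, -1, 0]
    - [0, 0, 0, -90, 0, -1, 0]
    - [0, 0, 0, -90, 0, -1, 0]

```text
clock: 14.12
ee_pos: [0.7274, 0.0948, 0.2028]
tool_rot: [0.003, 0.458, 0.889, -0.002]
wrist_force: [0.1, -1.9, -2.2]
finger_gap: 0.165
grip_force: 109.0
```

```bash
python3 - <<'E'
from h import *
st()
w=snapshot("wrist"); h=hsv(w)
# rod profile: bright low-saturation pixels near image center
for r in (85,95,105,120,140,160,180,195):
    c=np.where((h[r,200:330,1]<45)&(h[r,200:330,2]>100))[0]+200
    print(r,c.min() if len(c) else None,c.max() if len(c) else None,len(c))
go([.4755,-.2875,.150],M(np.radians(79.45)))
E
```

```text
clk 14.12 xh,yh,z [-0.351  -0.6442  0.2028] tipdepth -87.8 axis z 0.2217 F hoist [-1.6  1.  -2.2] T [-0.18  0.02  0.01] pitch -0.0065 yaw 125.45 gap 0.165
85 None None 0
95 None None 0
105 248 264 17
120 248 264 17
140 248 264 17
160 248 263 16
180 247 263 17
195 247 263 17
row [0.0006, 0.0034, 0.8052] [-168.0, -427.8, 53.5] |rot|deg 46.1 dist 463
```

Request:
drive_tool:
  series:
    - [0, 0, 0.805, -168, -428, 54, 0]
    - [0, 0, 0.805, -168, -428, 54, 0]
    - [0, 0, 0.805, -168, -428, 54, 0]
    - [0, 0, 0.805, -168, -428, 54, 0]
    - [0, 0, 0.805, -168, -428, 54, 0]
    - [0, 0, 0.805, -168, -428, 54, 0]
    - [0, 0, 0.805, -168, -428, 54, 0]
    - [0, 0, 0.805, -168, -428, 54, 0]
    - [0, 0, 0.805, -168, -428, 54, 0]
    - [0, 0, 0.805, -168, -428, 54, 0]
    - [0, 0, 0.805, -168, -428, 54, 0]
    - [0, 0, 0.805, -168, -428, 54, 0]

```text
clock: 15.17
ee_pos: [0.4701, -0.2906, 0.1484]
tool_rot: [0.0, 0.77, 0.638, -0.002]
wrist_force: [-0.8, -1.4, -2.0]
finger_gap: 0.165
grip_force: 109.1
```

Request:
drive_tool:
  series:
    - [0, 0, 0, 0, 0, 0, 0]
    - [0, 0, 0, 0, 0, 0, 0]
    - [0, 0, 0, 0, 0, 0, 0]

```text
clock: 15.42
ee_pos: [0.4772, -0.2813, 0.1496]
tool_rot: [0.0, 0.766, 0.643, 0.001]
wrist_force: [0.4, 0.9, -1.3]
finger_gap: 0.162
grip_force: 109.1
```

```bash
python3 - <<'E'
from h import *
go([.4755,-.2872,.0265],M(np.radians(79.45)))
E
```

```text
row [0.0018, -0.001, 0.0104] [-6.2, -0.9, 123.1] |rot|deg 0.6 dist 123
```

Request:
drive_tool:
  series:
    - [0.002, 0, 0.01, -6, -1, 30, 0]
    - [0.002, 0, 0.01, -6, -1, 65, 0]
    - [0.002, 0, 0.01, -6, -1, 95, 0]
    - [0.002, 0, 0.01, -6, -1, 103, 0]
    - [0.002, 0, 0.01, -6, -1, 103, 0]
    - [0.002, 0, 0.01, -6, -1, 103, 0]

```text
clock: 15.92
ee_pos: [0.4755, -0.2876, 0.047]
tool_rot: [-0.0, 0.769, 0.639, 0.0]
wrist_force: [0.5, -1.3, -1.1]
finger_gap: 0.171
grip_force: 109.1
```

```bash
python3 - <<'E'
from h import *
go([.4755,-.2872,.0265],M(np.radians(79.45)))
E
```

```text
row [-0.0003, -0.0006, 0.0002] [0.4, -0.1, 20.5] |rot|deg 0.0 dist 20
```

Request:
drive_tool:
  series:
    - [0, 0, 0, 0.4, 0, 4, 0]
    - [0, 0, 0, 0.4, 0, 8, 0]
    - [0, 0, 0, 0.4, 0, 12, 0]
    - [0, 0, 0, 0.4, 0, 16, 0]
    - [0, 0, 0, 0.4, 0, 18, 0]
    - [0, 0, 0, 0.4, 0, 19, 0]
    - [0, 0, 0, 0.4, 0, 19.5, 0]
    - [0, 0, 0, 0.4, 0, 19.5, 0]
  squeeze: 40

```text
clock: 16.58
ee_pos: [0.4742, -0.2882, 0.0267]
tool_rot: [-0.001, 0.77, 0.638, -0.0]
wrist_force: [-0.9, -0.8, -1.1]
finger_gap: 0.166
grip_force: 109.1
```

```bash
python3 - <<'E'
from h import *
o=robot.observe();print(o["wrist_force"],o["wrist_torque"])
go([.4755,-.2872,.0265],M(np.radians(79.45)))
E
```

```text
[-0.8718518  -0.81149502 -1.11281906] [0.01625828 0.05101931 0.01331091]
row [-0.0012, -0.0002, -0.002] [1.3, 1.1, 0.2] |rot|deg 0.1 dist 2
```

Request:
drive_tool:
  series:
    - [0, 0, 0, 1, 1, 0, 0.2]
    - [0, 0, 0, 1, 1, 0, 0.22]
    - [0, 0, 0, 1, 1, 0, 0.25]
    - [0, 0, 0, 1, 1, 0, 0.3]
    - [0, 0, 0, 1, 1, 0, 0.45]
    - [0, 0, 0, 1, 1, 0, 0.6]
    - [0, 0, 0, 1, 1, 0, 0.6]
    - [0, 0, 0, 1, 1, 0, 0.6]
    - [0, 0, 0, 1, 1, 0, 0.6]
    - [0, 0, 0, 1, 1, -20, 0.6]
    - [0, 0, 0, 1, 1, -60, 0.6]
    - [0, 0, 0, 1, 1, -100, 0.6]

```text
clock: 17.58
ee_pos: [0.4743, -0.2867, 0.1265]
tool_rot: [-0.003, 0.77, 0.638, -0.001]
wrist_force: [0.3, -1.2, 0.4]
finger_gap: 0.598
grip_force: 0.0
```

Request:
drive_tool:
  series:
    - [0, 0, 0, 0, 0, -24, 0.6]
    - [0, 0, 0, 0, 0, -24, 0.6]
    - [0, 0, 0, 0, 0, -24, 0.6]

```text
clock: 17.83
ee_pos: [0.4763, -0.2881, 0.1524]
tool_rot: [0.001, 0.77, 0.638, 0.0]
wrist_force: [-0.1, 0.8, -0.7]
finger_gap: 0.6
grip_force: 0.0
```

```bash
python3 - <<'E'
from h import *
w=snapshot("wrist")
c=blob(red(w))[0]; b=cv2.boxPoints(cv2.minAreaRect(c)); print(b)
for p in b: print(np.round(onz(w,p,.054),4))
vx,vy,x0,y0=cv2.fitLine(c,cv2.DIST_L2,0,.01,.01).ravel()
a=onz(w,(x0-40*vx,y0-40*vy),.054);d=onz(w,(x0+40*vx,y0+40*vy),.054);print(np.degrees(np.arctan2(*(d-a)[1::-1])))
o=robot.observe();print(o["ee_pos"])
E
```

```text
[[243. 280.]
 [243. 178.]
 [260. 178.]
 [260. 280.]]
[ 0.4491 -0.3748  0.054 ]
[ 0.4697 -0.2716  0.054 ]
[ 0.4846 -0.2744  0.054 ]
[ 0.4658 -0.3779  0.054 ]
-100.69124870147286
[ 0.4752235  -0.28754071  0.15077738]
```

```bash
python3 - <<'E'
from h import *
go([.560,.102,.26],M(np.radians(126)))
E
```

```text
row [-0.0011, -0.0003, -0.8146] [398.5, 11.0, -109.3] |rot|deg 46.7 dist 413
```

Request:
drive_tool:
  series:
    - [0, 0, -0.815, 399, 11, -109, 0.6]
    - [0, 0, -0.815, 399, 11, -109, 0.6]
    - [0, 0, -0.815, 399, 11, -109, 0.6]
    - [0, 0, -0.815, 399, 11, -109, 0.6]
    - [0, 0, -0.815, 399, 11, -109, 0.6]
    - [0, 0, -0.815, 399, 11, -109, 0.6]
    - [0, 0, -0.815, 399, 11, -109, 0.6]
    - [0, 0, -0.815, 399, 11, -109, 0.6]
    - [0, 0, -0.815, 399, 11, -109, 0.6]
    - [0, 0, -0.815, 399, 11, -109, 0.6]
    - [0, 0, -0.815, 399, 11, -109, 0.6]
    - [0, 0, -0.815, 399, 11, -109, 0.6]

```text
clock: 18.88
ee_pos: [0.5596, 0.1055, 0.2585]
tool_rot: [-0.002, 0.451, 0.892, -0.0]
wrist_force: [0.1, -1.2, -0.6]
finger_gap: 0.599
grip_force: 0.0
```

Request:
drive_tool:
  series:
    - [0, 0, 0, 0, 0, 0, 0.6]
    - [0, 0, 0, 0, 0, 0, 0.6]
    - [0, 0, 0, 0, 0, 0, 0.6]

```text
clock: 19.13
ee_pos: [0.5599, 0.1005, 0.2587]
tool_rot: [-0.001, 0.455, 0.891, -0.001]
wrist_force: [0.5, -0.3, 0.1]
finger_gap: 0.599
grip_force: 0.0
```

```bash
python3 - <<'E'
from h import *
go([.560,.102,.26],M(np.radians(126)))
w=snapshot("wrist"); np.save("k1.npy",w,allow_pickle=True)
k0=proj(w,[.560,.102,.143]); print("expected px",k0)
h=hsv(w); m=(h[...,2]<60)
n,l,s,c=cv2.connectedComponentsWithStats(m.astype(np.uint8))
for i in range(1,n):
    if s[i,4]>80: print(s[i],c[i].round(1))
# coarse ascii of the brightness round the expected place
x,y=k0.astype(int)
for r in range(max(y-48,0),min(y+60,384),4): print(r,"".join("#" if h[r,cc,2]<50 else "+" if h[r,cc,2]<90 else "y" if yel(w)[r,cc] else "." for cc in range(x-80,x+100,3)))
E
```

```text
row [-0.0028, -0.0015, -0.0021] [1.2, 0.9, -1.3] |rot|deg 0.2 dist 2
expected px [255.00327187 188.29853607]
[ 355    0   92   61 1367] [398.9  39. ]
[287  82  37  14  89] [298.1  92.8]
[316  99  18  11 187] [324. 104.]
[314 134  17  21 234] [322.6 142.1]
[ 244  155   22   63 1243] [254.  185.2]
[    0   232   512   152 39875] [254.5 333.1]
140 ...............................................##++++++++...
144 ...............................................###+++++++...
148 .................................................++++++++...
152 .................................................+++++++....
156 ........................######......................++......
160 .......................+####+#..............................
164 .......................########.............................
168 .......................########.............................
172 .......................#######+.............................
176 .......................#######+.............................
180 .......................#######+.............................
184 .......................#######........
[... 297 characters left out ...]
.............#######..............................
208 .......................#######..............................
212 ........................#####+..............................
216 ........................+####...............................
220 ............................................................
224 ............................................................
228 ............................................................
232 ..........+................................+................
236 .........##...............................##................
240 ........+##...............................###...............
244 ..##....###...............................###....##+........
```

```bash
python3 - <<'E'
from h import *
H=lambda p:np.round([p@XH,p@YH,p[2]],4)
w4=np.load("w4.npy",allow_pickle=True).item();w1=np.load("w1.npy",allow_pickle=True).item();w2=np.load("w2.npy",allow_pickle=True).item();k1=np.load("k1.npy",allow_pickle=True).item()
for z in(.115,.125,.135): print("w4 hub front edge",z,H(onz(w4,(100+279/2.5,20+170/2.5),z)))
def onx(s,p,x):
    o,d=ray(s,p);return o+d*(x-o@XH)/(d@XH)
for n,v in(("w1 face ctr",(360,374)),("top",(360,358)),("bottom",(360,390))): print(n,[H(onx(w1,(v[0]/1.5625,v[1]/1.5625),x)) for x in(-.222,-.230)])
for z in (.138,.143,.148): print("knob k1",z,H(onz(k1,(254,186),z)))
# knob in w2: dark blob left of fingers
h=hsv(w2);m=(h[...,2]<55).astype(np.uint8);sub=m[235:300,125:172]
for r in range(235,302,4): print(r,"".join("#" if h[r,c,2]<45 else "+" if h[r,c,2]<80 else "." for c in range(118,180)))
# dark hub in w1
h=hsv(w1)
for r in range(216,256,2): print(r,"".join("#" if h[r,c,2]<45 else "+" if h[r,c,2]<75 else "." for c in range(205,260)))
E
```

```text
w4 hub front edge 0.115 [-0.2163 -0.5842  0.115 ]
w4 hub front edge 0.125 [-0.217  -0.5856  0.125 ]
w4 hub front edge 0.135 [-0.2178 -0.587   0.135 ]
w1 face ctr [array([-0.222 , -0.5918,  0.1661]), array([-0.23  , -0.5941,  0.1895])]
top [array([-0.222 , -0.5941,  0.1966]), array([-0.23  , -0.5962,  0.2175])]
bottom [array([-0.222 , -0.589 ,  0.1288]), array([-0.23  , -0.5915,  0.1553])]
knob k1 0.138 [-0.2458 -0.512   0.138 ]
knob k1 0.143 [-0.2445 -0.512   0.143 ]
knob k1 0.148 [-0.2431 -0.5121  0.148 ]
235 ..............................................................
239 ..............................................................
243 ..............................................................
247 ...............................+###############+..............
251 ............................+###########++#######.............
255 ...........................############++########.............
259 .........................###########+++++######+..............
263 .......................###########++++++######+...............
267 .....................##########+++++++######+...
[... 1050 characters left out ...]
++++++++++++++++++++++..+#####++...++++.
234 .....+++++++++++++++++++++++++++++++++++++++++..+++++++
236 ................+++++++++++++++++++++++++++++++++++++++
238 .................+++++++++++++++++++++...........+.....
240 ................+++++++++++++++++++++..................
242 ...............++++++++++++++++++++++..................
244 ...........+++++++#+#+++#++++++++++++..................
246 ............++######+###########++++...................
248 ..............+++++++############+++...................
250 ...................++++++++++++++......................
252 .......................................................
254 .......................................................
```

```bash
python3 - <<'E'
from h import *
t=XH*-.248+YH*-.512; t[2]=.1255
go(t,M(np.radians(126)))
E
```

```text
row [-0.0022, -0.0013, -0.0019] [-0.4, 0.1, 133.5] |rot|deg 0.2 dist 134
```

Request:
drive_tool:
  series:
    - [0, 0, 0, 0, 0, 30, 0.6]
    - [0, 0, 0, 0, 0, 60, 0.6]
    - [0, 0, 0, 0, 0, 85, 0.6]
    - [0, 0, 0, 0, 0, 105, 0.6]
    - [0, 0, 0, 0, 0, 120, 0.6]
    - [0, 0, 0, 0, 0, 130, 0.6]
    - [0, 0, 0, 0, 0, 133.5, 0.6]
    - [0, 0, 0, 0, 0, 133.5, 0.6]

```text
clock: 19.85
ee_pos: [0.5599, 0.102, 0.1258]
tool_rot: [-0.001, 0.454, 0.891, -0.0]
wrist_force: [-0.2, 0.2, 1.1]
finger_gap: 0.605
grip_force: 0.0
```

Request:
drive_tool:
  series:
    - [0, 0, 0, 0, 0, 0, 0.4]
    - [0, 0, 0, 0, 0, 0, 0.3]
    - [0, 0, 0, 0, 0, 0, 0.22]
    - [0, 0, 0, 0, 0, 0, 0.2]
    - [0, 0, 0, 0, 0, 0, 0.2]
    - [0, 0, 0, 0, 0, 0, 0.2]
  squeeze: 25

```text
clock: 20.35
ee_pos: [0.5599, 0.1017, 0.127]
tool_rot: [-0.0, 0.454, 0.891, -0.001]
wrist_force: [-3.9, -3.3, 6.3]
finger_gap: 0.246
grip_force: 25.3
```

```bash
python3 -c "
from h import *
st()"
```

```text
clk 20.35 xh,yh,z [-0.2469 -0.5127  0.127 ] tipdepth 16.3 axis z 0.1459 F hoist [-0.4  5.1  6.3] T [-0.72  0.91 -0.2 ] pitch 0.0 yaw 125.98 gap 0.246
```

Request:
drive_tool:
  series:
    - [0, 0, 0, 0, 1.1, -3.6, 0.2]
    - [0, 0, 0, 0, 2.4, -7.1, 0.2]
    - [0, 0, 0, 0, 3.9, -10.5, 0.2]
    - [0, 0, 0, 0, 5.6, -13.9, 0.2]
    - [0, 0, 0, 0, 5.6, -13.9, 0.2]

```text
clock: 20.77
ee_pos: [0.564, 0.1045, 0.1406]
tool_rot: [-0.001, 0.454, 0.891, -0.002]
wrist_force: [-4.8, -5.0, 5.5]
finger_gap: 0.246
grip_force: 25.2
```

```bash
python3 -c "
from h import *
st()"
```

```text
clk 20.77 xh,yh,z [-0.2471 -0.5177  0.1406] tipdepth 16.1 axis z 0.1595 F hoist [-1.3  6.8  5.5] T [-1.15  1.13 -0.17] pitch 0.0002 yaw 125.98 gap 0.246
```

Request:
drive_tool:
  series:
    - [0, 0, 0, 0, 3, -7, 0.2]
    - [0, 0, 0, 0, 7.1, -13.4, 0.2]
    - [0, 0, 0, 0, 12.2, -19.1, 0.2]
    - [0, 0, 0, 0, 17.9, -24.2, 0.2]
    - [0, 0, 0, 0, 24, -28.8, 0.2]
    - [0, 0, 0, 0, 24, -28.8, 0.2]

```text
clock: 21.27
ee_pos: [0.587, 0.1204, 0.1718]
tool_rot: [0.002, 0.454, 0.891, 0.001]
wrist_force: [-0.6, -3.8, 8.2]
finger_gap: 0.246
grip_force: 25.8
```

```bash
python3 -c "
from h import *
st()"
```

```text
clk 21.27 xh,yh,z [-0.2478 -0.5457  0.1718] tipdepth 15.4 axis z 0.1907 F hoist [-2.7  2.7  8.2] T [-0.94  0.1  -0.23] pitch -0.002 yaw 126.0 gap 0.246
```

Request:
drive_tool:
  series:
    - [0, 0, 0, 0, 6.3, -4.2, 0.2]
    - [0, 0, 0, 0, 13, -7.7, 0.2]
    - [0, 0, 0, 0, 20.2, -10.3, 0.2]
    - [0, 0, 0, 0, 27.7, -11.9, 0.2]
    - [0, 0, 0, 0, 35.3, -12.7, 0.2]
    - [0, 0, 0, 0, 42.9, -12.7, 0.2]
    - [0, 0, 0, 0, 50.5, -12, 0.2]
    - [0, 0, 0, 0, 50.5, -12, 0.2]

```text
clock: 21.93
ee_pos: [0.6295, 0.1495, 0.1825]
tool_rot: [0.003, 0.454, 0.891, 0.002]
wrist_force: [6.9, -3.6, 0.1]
finger_gap: 0.251
grip_force: 25.3
```

```bash
cat >> h.py <<'E'
def cr():
    st();o=robot.observe();p=o["ee_pos"];f=o["wrist_force"];d=np.array([p@YH+.5853,p[2]-.1081]);a=np.arctan2(d[1],d[0]);u=d/np.linalg.norm(d);t=np.array([-u[1],u[0]]);F=np.array([f@YH,f[2]])
    print("r",np.linalg.norm(d).round(4),"a",a.round(4),"theta",(a-.2547).round(4),"Frad",(F@u).round(1),"Ftan",(F@t).round(1))
E
python3 -c "
from h import *
cr()"
```

```text
clk 21.93 xh,yh,z [-0.2492 -0.5972  0.1825] tipdepth 14.0 axis z 0.2014 F hoist [-7.  -3.4  0.1] T [-0.84 -1.5  -0.34] pitch -0.0029 yaw 125.96 gap 0.251
r 0.0753 a 1.729 theta 1.4743 Frad 0.6 Ftan 3.4
```

Request:
drive_tool:
  series:
    - [0, 0, 0, -0.5, 3.7, 0.7, 0.2]
    - [0, 0, 0, -1, 7.3, 1.5, 0.2]
    - [0, 0, 0, -1, 10.9, 2.6, 0.2]
    - [0, 0, 0, -1, 13.1, 3.3, 0.2]
    - [0, 0, 0, -1, 13.1, 3.3, 0.2]

```text
clock: 22.35
ee_pos: [0.6398, 0.1566, 0.1793]
tool_rot: [0.002, 0.454, 0.891, 0.002]
wrist_force: [5.1, -4.3, 1.2]
finger_gap: 0.246
grip_force: 25.3
```

```bash
python3 -c "
from h import *
cr()"
```

```text
clk 22.35 xh,yh,z [-0.2495 -0.6097  0.1793] tipdepth 13.7 axis z 0.1982 F hoist [-6.5 -1.5  1.2] T [-0.78 -1.02 -0.32] pitch -0.0022 yaw 125.96 gap 0.246
r 0.0753 a 1.9009 theta 1.6462 Frad 1.7 Ftan 1.0
```

Request:
drive_tool:
  series:
    - [0, 0, 0, -0.5, 1, 0.3, 0.2]
    - [0, 0, 0, -0.5, 1.9, 0.7, 0.2]
    - [0, 0, 0, -0.5, 2.8, 1, 0.2]
    - [0, 0, 0, -0.5, 3.8, 1.4, 0.2]
    - [0, 0, 0, -0.5, 3.8, 1.4, 0.2]

```text
clock: 22.77
ee_pos: [0.6426, 0.1585, 0.178]
tool_rot: [0.002, 0.454, 0.891, 0.002]
wrist_force: [4.8, -4.6, 3.2]
finger_gap: 0.248
grip_force: 25.4
```

```bash
python3 -c "
from h import *
cr()"
```

```text
clk 22.77 xh,yh,z [-0.2496 -0.6131  0.178 ] tipdepth 13.6 axis z 0.1969 F hoist [-6.5 -1.2  3.2] T [-0.75 -0.88 -0.32] pitch -0.0018 yaw 125.97 gap 0.248
r 0.0752 a 1.9494 theta 1.6947 Frad 3.4 Ftan -0.1
```

Request:
drive_tool:
  series:
    - [0, 0, 0, -0.5, 0.9, 0.3, 0.2]
    - [0, 0, 0, -0.5, 1.8, 0.7, 0.2]
    - [0, 0, 0, -0.5, 2.8, 1.1, 0.2]
    - [0, 0, 0, -0.5, 2.8, 1.1, 0.2]

```text
clock: 23.1
ee_pos: [0.6441, 0.1595, 0.1771]
tool_rot: [0.001, 0.454, 0.891, 0.001]
wrist_force: [2.1, -5.1, 8.4]
finger_gap: 0.249
grip_force: 25.7
```

```bash
python3 -c "
from h import *
cr()"
```

```text
clk 23.1 xh,yh,z [-0.2497 -0.6149  0.1771] tipdepth 13.5 axis z 0.196 F hoist [-5.4  1.3  8.4] T [-1.1  -0.3  -0.29] pitch -0.0014 yaw 125.99 gap 0.249
r 0.0751 a 1.9757 theta 1.721 Frad 7.2 Ftan -4.5
```

Request:
drive_tool:
  series:
    - [0, 0, 0, -0.3, 0.6, 0, 0.2]
    - [0, 0, 0, -0.3, 1.3, 0, 0.2]
    - [0, 0, 0, -0.3, 1.3, 0, 0.2]
    - [0, 0, 0, -0.3, 1.3, 0, 0.2]

```text
clock: 23.43
ee_pos: [0.6443, 0.1596, 0.177]
tool_rot: [0.0, 0.454, 0.891, -0.0]
wrist_force: [-1.0, -6.6, 9.2]
finger_gap: 0.248
grip_force: 25.7
```

```bash
python3 -c "
from h import *
cr()"
```

```text
clk 23.43 xh,yh,z [-0.2498 -0.615   0.177 ] tipdepth 13.4 axis z 0.1959 F hoist [-4.7  4.7  9.2] T [-1.31  0.35 -0.22] pitch -0.0011 yaw 125.99 gap 0.248
r 0.0751 a 1.9783 theta 1.7236 Frad 6.6 Ftan -8.0
```

Request:
drive_tool:
  series:
    - [0, 0, 0, -0.3, 0.4, 0.1, 0.2]
    - [0, 0, 0, -0.3, 0.7, 0.2, 0.2]
    - [0, 0, 0, -0.3, 0.7, 0.2, 0.2]
    - [0, 0, 0, -0.3, 0.7, 0.2, 0.2]

```text
clock: 23.77
ee_pos: [0.6444, 0.1596, 0.1769]
tool_rot: [0.0, 0.454, 0.891, -0.001]
wrist_force: [-3.1, -7.5, 10.7]
finger_gap: 0.25
grip_force: 25.8
```

```bash
python3 -c "
from h import *
cr()"
```

```text
clk 23.77 xh,yh,z [-0.2498 -0.6152  0.1769] tipdepth 13.4 axis z 0.1958 F hoist [-4.3  6.9 10.7] T [-1.46  0.75 -0.21] pitch -0.0008 yaw 126.0 gap 0.25
r 0.075 a 1.9807 theta 1.726 Frad 7.1 Ftan -10.6
```

Request:
drive_tool:
  series:
    - [0, 0, 0, 0, 0, 0, 0.3]
    - [0, 0, 0, 0, 0, 0, 0.45]
    - [0, 0, 0, 0, 0, 0, 0.6]
    - [0, 0, 0, 0, 0, 0, 0.6]
    - [0, 0, 0, 0, 0, 0, 0.6]
    - [0, 0, 0, 0, 0, -10, 0.6]
    - [0, 0, 0, 0, 0, -40, 0.6]
    - [0, 0, 0, 0, 0, -80, 0.6]
    - [0, 0, 0, 0, 0, -110, 0.6]
    - [0, 0, 0, 0, 0, -110, 0.6]
    - [0, 0, 0, 0, 0, -110, 0.6]

```text
clock: 24.68
ee_pos: [0.6452, 0.1611, 0.2881]
tool_rot: [0.001, 0.454, 0.891, 0.002]
wrist_force: [-0.6, -0.6, -1.5]
finger_gap: 0.603
grip_force: 0.0
```

```bash
python3 - <<'E'
from h import *
st()
w=snapshot("wrist")
k=XH*-.2445+YH*-.615; k[2]=.196
e=proj(w,k);print("expected knob",e)
h=hsv(w);n,l,s,c=cv2.connectedComponentsWithStats((h[...,2]<60).astype(np.uint8))
for i in range(1,n):
    if s[i,4]>150: print(s[i],c[i].round(1))
c=blob(yel(w),2);print([(cv2.boundingRect(x),cv2.contourArea(x)) for x in c])
t=snapshot("top");c=blob(yel(t),1);print("top yel",[(cv2.boundingRect(x)) for x in c]); c=blob(red(t),1);print("red",cv2.minAreaRect(c[0]))
E
```

```text
clk 24.68 xh,yh,z [-0.249  -0.6167  0.2881] tipdepth 14.2 axis z 0.307 F hoist [-0.2  0.8 -1.5] T [-0.02 -0.04 -0.  ] pitch -0.0009 yaw 126.04 gap 0.603
expected knob [251.6526843  191.53494138]
[197  37  34  30 340] [219.2  56.4]
[210  98  31  11 310] [224.7 103.1]
[212 131  27  19 324] [223. 138.]
[ 240  161   23   67 1435] [250.8 193.2]
[    0   232   512   152 40197] [253.6 332.8]
[ 20 273  56  37 752] [ 48.7 290.9]
[((274, 111, 87, 23), 1162.5)]
top yel []
red ((403.8918762207031, 244.6486358642578), (43.072532653808594, 7.562353134155273), 9.462322235107422)
```

```bash
python3 -c "
from h import *
print(robot.hand_in())"
```

```text
the job is handed in; nothing more can be done
None
```

I handed the job in at about 24.7 s of the 67 s allowed; the judge returned no verdict. The pawl is over on its back rest, the bar lies in its rest within about 2 mm of where it started, and the platform was wound onto its buffers to about 10 N at the knob and let go (seating judged from that force, not seen).

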